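# Pack a lens and its stage plate in the accessory tray

### The job

Load the microscope accessory tray in its two layers: stand the shorter of the two objective lenses upright in the square pocket in the middle of the tray, then lay the flat stage plate over it, grip bar up, inside the rim and resting flat on both ledges, lengthwise like the tray. Set both down gently instead of dropping them, and leave the longer objective, the dropper bottle and the glass dish where they are.

Things in the scene. Friction and masses are not known exactly. Their poses are not given: they have to be found in the camera images.
- tray: Open white tray fixed to the bench, outside 186 x 132 mm (x by y), 88 mm high, walls 6 mm, a steel lug reaching 20 mm out at each short end. Origin: centre of its underside, x lengthwise, z up. Inside 174 x 120 mm. At each x end a grey foam ledge, 37 mm long, full width, top at z = 68 mm. Between the ledges a 100 x 120 mm well, its black foam floor at z = 16 mm, has a square pocket in its middle.
- pocket (a point): Centre of the floor of the tray's square pocket: on the tray's axis, 6 mm above its underside. The pocket is 56 x 56 mm, square to the tray, and 10 mm deep (firm, rigid black foam around it, white floor).
- seat (a point): On the tray's axis at the height of the ledge tops, 68 mm above the tray's underside: where the centre of the stage plate's underside belongs. Axes as the tray's.
- short_objective: The shorter steel objective lens, standing upright: plain barrel 36 mm in diameter up to 44 mm height with black bands, then a cone to 22 mm across at its top, 54 mm high; about 0.13 kg. Origin: centre of its flat foot, z up. In its pocket it ends 8 mm below the ledge tops.
- long_objective: Bystander: the longer objective lens, same diameter and look, 86 mm high. Origin: centre of its foot. It is too tall to go under the plate; leave it alone.
- stage_plate: Flat aluminium plate 150 x 90 mm (x by y), 6 mm thick, lying on the bench; about 0.26 kg. A black grip bar stands on its centre: 60 mm long along x, 14 mm wide along y, its top 42 mm above the plate's underside. Origin: centre of the underside, z up. It works either way round (half-turn alike).
- dropper_bottle: Bystander: small clear dropper bottle, 36 mm diameter, 90 mm high with a white tip. Origin: centre of its underside. Leave alone.
- dish: Bystander: flat covered glass dish, 68 mm diameter, 14 mm high. Origin: centre of its underside. Leave alone.
Not all that is in view belongs to the job. Several things look just like the stage_plate: the one meant starts farthest to the robot's right.

How it is judged:
By the outcome, as a careful person would: the job done as asked, in the order asked, and still so for the second after the job is handed in, with the robot touching nothing.
It also fails if it takes over 64 s, if anything falls off the work surface, if the arm or the gripper's body presses on something with over 40 N, if the wrist force passes 120 N, or if a joint passes its speed limit or range.

### The arm

A 6-joint arm with a two-finger parallel gripper is mounted at the origin on the work surface. World frame = base frame: x ahead of the robot, y to its left, z up, the work surface at z = 0. Lengths are in m, angles in rad, forces in N, time in s.
With the tool pointing down it reaches from about 0.35 to 0.85 m from the base axis. Payload 8.1 kg.
Tool frame: the origin (TCP) lies on the centre line of the jaws, within the pads' length; the fingertips stand arm.tips_ahead ahead of it and the grasp point (between the pads) lies 2 mm behind it (arm.tips_ahead is the distance from the TCP to the fingertips, in m); z points along the fingers, y is the direction in which the jaws open and shut (so a half turn about z gives the same grasp; the last joint's range is limited). The gripper opens to 93 mm and grips with 3 to 60 N. Pads are 15 mm wide; open, the fingers measure 128 mm over their backs; the gripper's body (75 mm by 188 mm) begins 65 mm behind the grasp point.
Start: joints at [1.058, 0.13, 1.488, -0, 1.523, -0.085], TCP at [0.249, 0.546, 0.236] pointing down, gripper open.
Joint ranges: [-2.96, 2.96], [-0.89, 2.26], [0.02, 2.5], [-1.34, 4.48], [0, 2.73], [-2.66, 2.66]. Speed limits (rad/s): [2.39, 2.39, 2.79, 3.14, 3.14, 3.14].

### API

Orientations are given as a rotation vector (axis times angle).
In Python, from bench import arm gives the robot as it stands.
- The arm moves only by the tool move_arm, never from a script. Its argument "rows" is a list of rows, each a list of 7 numbers: the opening in per cent of the stroke, from 0 (shut) to 100 (fully open), then the shift along the world's x, y, z in mm, then the turn, a rotation vector about the world's x, y, z in rad. In form: [[grip, x, y, z, wx, wy, wz], ...]. A call has 1 to 12 rows; each row shifts and turns the commanded pose from where the row before left it; what a row does not reach is not made up. A row lasts 1/8 s, in which the tool goes at most 62.5 mm and 10.7 degrees, less where a joint would pass 70% of its speed; a pose out of reach is approached as far as the arm can. A call is refused whole if a number of a shift passes 62.5 or a number of a turn 0.188, either way. A call with a gripper value outside its range is refused whole. The fingers move at their own pace and stop on an object; the grip force is fixed at half the most. Time passes only in rows, so rows that do not move let the fingers close. It gives the time, the measured TCP pose, the force and the opening at its end, in the units of the state.
- arm.get_state(): the state, without advancing time (a new reading comes with each control period).
- arm.snapshot(name): name is "side" or "top" or "wrist"; returns a dict with "pixels" (384x512x3 uint8, red, green, blue), "mtx" (3x3 intrinsics, pixels), "world_from_camera" (4x4, takes a point from camera to world coordinates); the wrist camera has in their place "T_tool_cam" (4x4, takes a point from camera to tool coordinates, whose origin is the TCP and whose axes are the flange's). Camera axes: x right, y down, z forward; pixel columns grow to the right and rows downward; lengths in m; the calibration is good to about 2 mm. A picture is of the moment at which its call begins: read the wrist's pose just before it. There is no depth.
- arm.sign_off(): hands the job in, once; it reports no verdict.
The state is a dict: "t": time; "qpos": joint angles; "qd": joint speeds; "joint_efforts": joint torques, N m; "tool_pos": TCP position; "orientation": TCP orientation; "ft_force": force on the tool from outside, world axes, zero at the start; "torque": the same for the moment, N m; "finger_gap": finger opening in m.
Only numpy, scipy, OpenCV 4.12 (cv2) and the standard library are available. Lean on these libraries where they do the work, as an engineer would, in place of code of your own. Each camera call takes 0.05 s, during which the arm holds its last target.

## Working session

There is one attempt and no reset: what is moved stays moved. The work goes in short steps, Python scripts to look and compute and a tool call to move; the robot and the scene stay as the last step left them, time stands still between calls to the robot, and variables do not carry over. Pictures are saved under pics/ and viewed, and the job is handed in when it is done.

Besides the shell and the picture viewer there is one more tool, called after ">>>" as name(argument=value, ...) on one line, values as JSON. move_arm: Moves the arm, as the interface text tells. Its arguments: {"type":"object","properties":{"rows":{"type":"array","items":{"type":"array","items":{"type":"number"}}}},"required":["rows"]}

```bash
mkdir -p pics; ls; python3 - <<'E'
from bench import arm
import cv2,numpy as np
print(arm.tips_ahead); s=arm.get_state(); print(s)
for n in("top","side","wrist"):
    d=arm.snapshot(n); cv2.imwrite(f"pics/{n}0.png",d["pixels"][:,:,::-1]); np.savez(f"{n}0.npz",**{k:v for k,v in d.items()})
    print(n,{k:np.round(v,4).tolist() for k,v in d.items() if k!="pixels"})
E
```

```text
pics
0.017
{'t': 0.0, 'qpos': array([ 1.05758877e+00,  1.31148694e-01,  1.48930218e+00, -1.64921035e-05,
        1.52298999e+00, -8.53788114e-02]), 'qd': array([-0.00056937,  0.00154604, -0.00045102, -0.00012229,  0.00155299,
       -0.00080949]), 'joint_efforts': array([-2.26216325e-03, -5.59841931e+01, -4.91751981e+01,  7.64779304e-02,
        3.58786946e-02, -1.66755781e-04]), 'tool_pos': array([0.24864152, 0.54545469, 0.23458229]), 'orientation': array([-6.66804410e-01, -3.06946963e+00,  2.78126317e-03]), 'ft_force': array([-0.24707189,  0.20262692, -0.83811737]), 'torque': array([-0.00819077,  0.01383755,  0.06616433]), 'finger_gap': 0.09299073506565679}
top {'mtx': [[351.1516, 0.0, 252.2656], [0.0, 351.1516, 193.3153], [0.0, 0.0, 1.0]], 'world_from_camera': [[-0.0019, -0.9944, 0.1058, 0.4653], [-1.0, 0.0026, 0.007, -0.0101], [-0.0073, -0.1058, -0.9944, 1.0046], [0.0, 0.0, 0.0, 1.0]]}
side {'mtx': [[444.2624, 0.0, 245.7471], [0.0, 444.2624, 183.4577], [0.0, 0.0, 1.0]], 'world_from_camera': [[0.7309, -0.5249, 0.4361, 0.1177], [-0.6823, -0.5476, 0.4844, -0.46], [-0.0155, -0.6516, -0.7584, 0.7945], [0.0, 0.0, 0.0, 1.0]]}
wrist {'mtx': [[267.1199, 0.0, 253.3152], [0.0, 267.1199, 196.9124], [0.0, 0.0, 1.0]], 'T_tool_cam': [[-0.0002, -0.9587, -0.2844, 0.08], [1.0, -0.0001, -0.0004, -0.0], [0.0004, -0.2844, 0.9587, -0.1485], [0.0, 0.0, 0.0, 1.0]]}
```

View pics/top0.png

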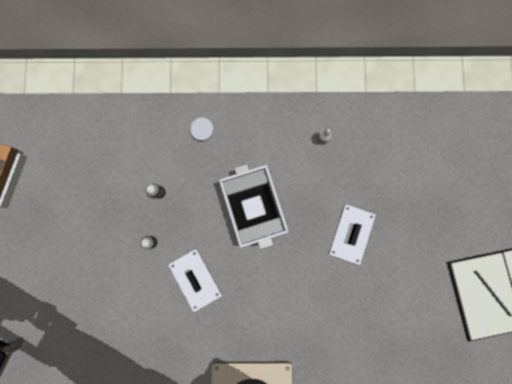

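View pics/side0.png

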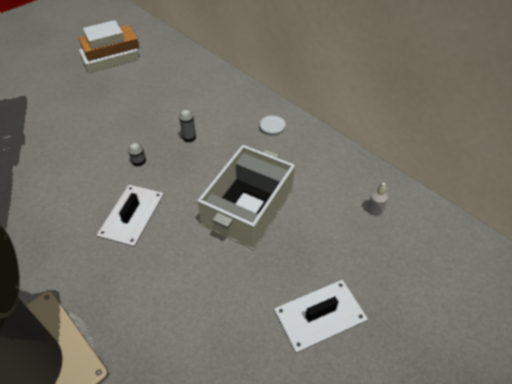

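View pics/wrist0.png

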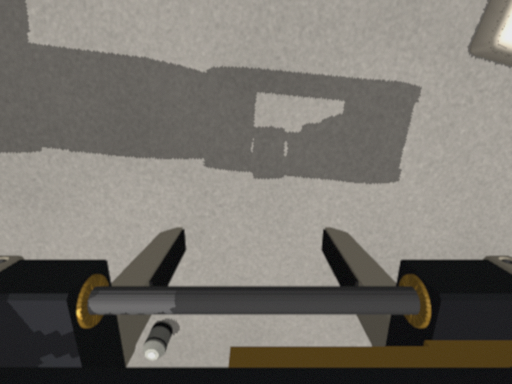

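```bash
cat > h.py <<'E'
import numpy as np,cv2
from scipy.spatial.transform import Rotation as R
def px2w(d,u,v,z,T=None):
    T=d["world_from_camera"] if T is None else T
    r=T[:3,:3]@np.linalg.solve(d["mtx"],[u,v,1.]); o=T[:3,3]
    return o+r*(z-o[2])/r[2]
def w2px(d,P,T=None):
    T=d["world_from_camera"] if T is None else T
    P=np.atleast_2d(P); c=(P-T[:3,3])@T[:3,:3]; q=c@d["mtx"].T
    return q[:,:2]/q[:,2:]
def Tw(s,d):
    T=np.eye(4);T[:3,:3]=R.from_rotvec(s["orientation"]).as_matrix();T[:3,3]=s["tool_pos"]; return T@d["T_tool_cam"]
def crop(img,x0,y0,x1,y1,k,name):
    c=img[y0:y1,x0:x1]; c=cv2.resize(c,None,fx=k,fy=k,interpolation=cv2.INTER_CUBIC); cv2.imwrite(name,c[:,:,::-1] )
E
python3 - <<'E'
from h import *
t=np.load("top0.npz");s=np.load("side0.npz")
crop(t["pixels"],125,150,225,225+30,6-0.3,"pics/tA.png") if 0 else None
a=lambda im,b,k,n:crop(im,*b,k,n)
a(t["pixels"],(130,170,180,260),6,"pics/t_obj.png")
a(t["pixels"],(210,155,300,255),6,"pics/t_tray.png")
a(t["pixels"],(320,195,390,275),7,"pics/t_plate.png")
a(s["pixels"],(110,95,220,180),7,"pics/s_obj.png")
for n,u,v,z in [("short",147,242,.054),("long",152,190,.086),("plate",353,235,.042),("plateL",193,281,.042),("tray",253,207,.006)]:
    print(n,px2w(t,u,v,z).round(3))
for n,u,v,z in [("short",136,147,.054),("long",186,114,.086),("plate",321,308,.042)]:
    print(n,px2w(s,u,v,z).round(3))
E
```

```text
short [0.436 0.28  0.054]
long [0.573 0.261 0.086]
plate [ 0.453 -0.277  0.042]
plateL [0.331 0.157 0.042]
tray [ 0.532 -0.005  0.006]
short [0.433 0.277 0.054]
long [0.572 0.257 0.086]
plate [ 0.447 -0.288  0.042]
```

View pics/t_obj.png

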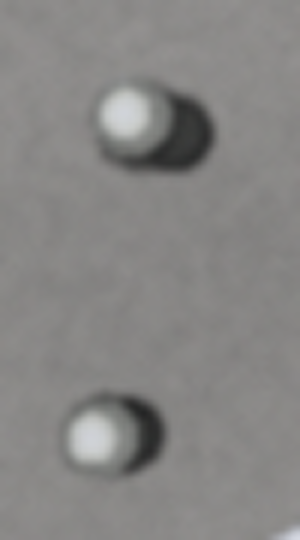

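View pics/t_tray.png

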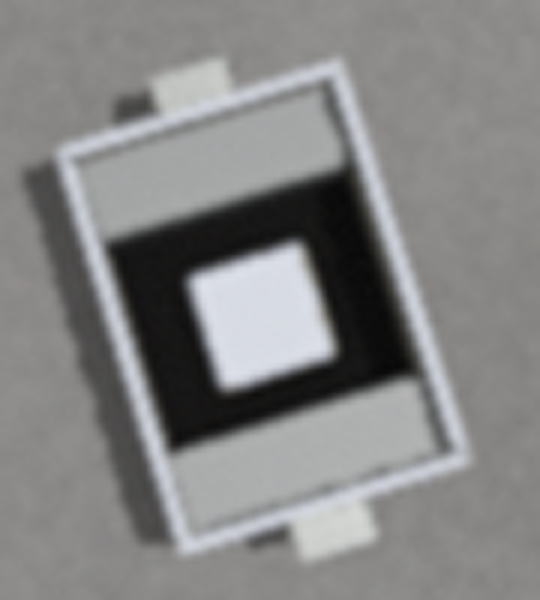

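View pics/t_plate.png

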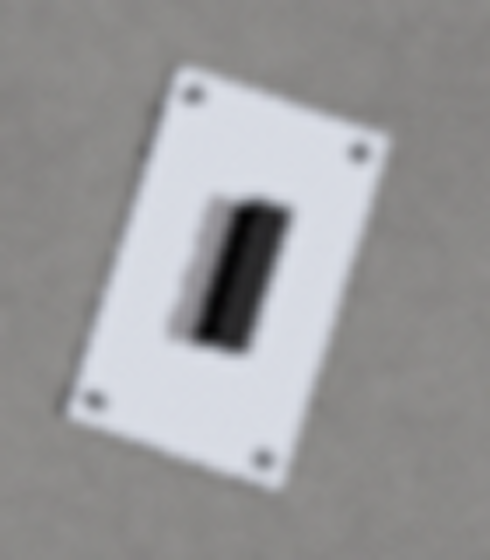

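View pics/s_obj.png

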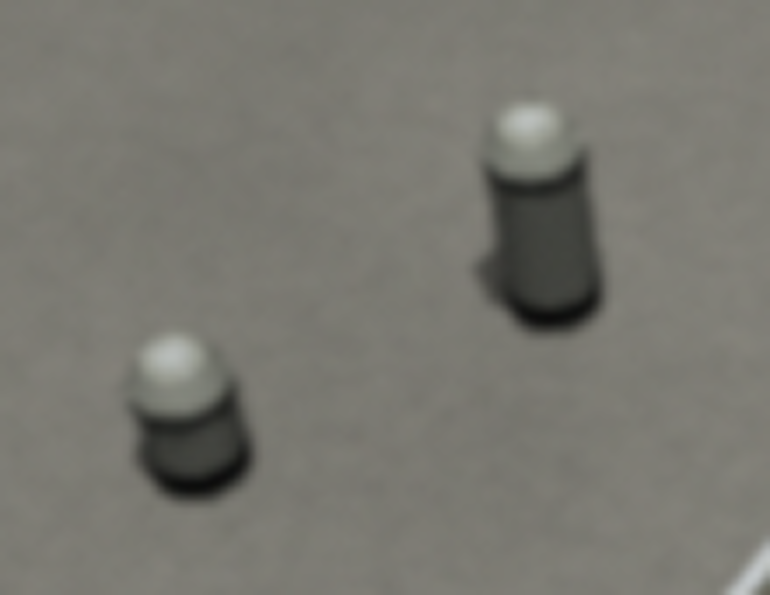

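```bash
python3 - <<'E'
from h import *
t=np.load("top0.npz");s=np.load("side0.npz")
def f(d,x0,y0,k,pts,z): return np.array([px2w(d,x0+(x+.5)/k-.5,y0+(y+.5)/k-.5,z)[:2] for x,y in pts])
def rect(P):
    print(P.round(4).tolist()); c=P.mean(0); 
    l=(P[0]+P[1]-P[2]-P[3])/2; w=(P[0]+P[3]-P[1]-P[2])/2
    print("c",c.round(4),"L",np.hypot(*l).round(4),np.degrees(np.arctan2(l[1],l[0])).round(2),"W",np.hypot(*w).round(4),np.degrees(np.arctan2(w[1],w[0])).round(2))
print("tray rim");rect(f(t,210,155,6,[(60,150),(340,60),(470,458),(183,553)],.088))
print("pocket top");rect(f(t,210,155,6,[(185,272),(303,237),(338,355),(222,393)],.011))
print("plate");rect(f(t,320,195,7,[(178,64),(393,134),(283,492),(66,415)],.006))
print("bar top");print(f(t,320,195,7,[(268,205-0),(243,347)],.042).mean(0))
print("short t",f(t,130,170,6,[(93,438)],.054),"long t",f(t,130,170,6,[(125,112)],.086))
print("short s",f(s,110,95,7,[(175,350)],.054), "foot-ellipse", f(s,110,95,7,[(195,455)],.0))
E
```

```text
tray rim
[[0.5995, 0.0825], [0.6392, -0.0408], [0.4645, -0.0959], [0.4241, 0.0281]]
c [ 0.5318 -0.0065] L 0.1834 17.37 W 0.13 107.96
pocket top
[[0.5523, 0.0306], [0.5688, -0.0253], [0.5128, -0.0416], [0.4951, 0.0131]]
c [ 0.5322 -0.0058] L 0.059 16.62 W 0.0579 107.21
plate
[[0.5411, -0.2669], [0.5125, -0.3529], [0.3698, -0.3036], [0.4003, -0.2179]]
c [ 0.4559 -0.2853] L 0.15 -19.13 W 0.0908 71.02
bar top
[ 0.4558808  -0.28519275]
short t [[0.43401065 0.2850291 ]] long t [[0.57720227 0.26531689]]
short s [[0.43537356 0.28650902]] foot-ellipse [[0.43368961 0.29108625]]
```

Candidates, in top-view pixels:
- **Objective:** (147,242) or (152,190). In the side view the one at (137,153) is clearly shorter, so (147,242) is the short one.
- **Stage plate:** (353,235) or (193,281). (353,235) is farthest to the robot's right (−y), so I choose that one.

The crops confirm both choices. Next I move above the short objective and turn the jaws to match the tray.

>>> move_arm(rows=[[100,23,-33,0,0,0,0.092],[100,23,-33,0,0,0,0.092],[100,23,-33,0,0,0,0.092],[100,23,-33,0,0,0,0.092],[100,23,-33,0,0,0,0.092],[100,23,-33,0,0,0,0.092],[100,23,-33,0,0,0,0.092],[100,24,-31,0,0,0,0.09],[100,0,0,0,0,0,0],[100,0,0,0,0,0,0]])

```text
t: 1.4
tool_pos: [0.4335, 0.2842, 0.2354]
orientation: [0.476, -3.105, -0.0]
ft_force: [0.7, -0.0, 0.2]
finger_gap: 0.0931
```

```bash
cat > look.py <<'E'
import sys
from h import *
from bench import arm
def look(tag,names=("wrist",)):
    s=arm.get_state(); M=R.from_rotvec(s["orientation"]).as_matrix()
    print("t",round(s["t"],2),"pos",s["tool_pos"].round(4),"yaw y",np.degrees(np.arctan2(M[1,1],M[0,1])).round(2),"z",M[:,2].round(3),"F",s["ft_force"].round(1),"gap",round(s["finger_gap"],4))
    for n in names:
        d=dict(arm.snapshot(n)); 
        if n=="wrist": d["world_from_camera"]=Tw(s,d)
        np.savez(f"{n}{tag}.npz",**d); cv2.imwrite(f"pics/{n}{tag}.png",d["pixels"][:,:,::-1])
if __name__=="__main__": look(sys.argv[1],sys.argv[2:])
E
python3 look.py 1 wrist
```

```text
t 1.4 pos [0.4335 0.2842 0.2354] yaw y 107.45 z [-0.001  0.    -1.   ] F [ 0.7 -0.   0.2] gap 0.0931
```

View pics/wrist1.png

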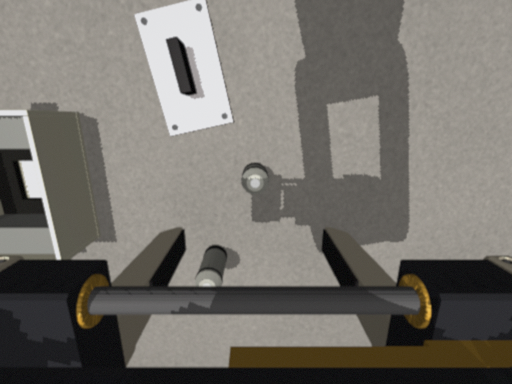

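The short objective is at about (255,178), centred between the jaws. The long one is at (210,270).

```bash
python3 - <<'E'
from h import *
d=np.load("wrist1.npz"); crop(d["pixels"],215,145,295,215,8,"pics/w1c.png")
for u,v,z in [(255,183,.054),(255,178,.0)]: print(px2w(d,u,v,z).round(4))
# predicted outlines
for p in [(.434,.284)]:
    for z,r in [(0,.018),(.044,.018),(.054,.011)]:
        a=np.linspace(0,2*np.pi,24); q=w2px(d,np.c_[p[0]+r*np.cos(a),p[1]+r*np.sin(a),a*0+z]); print(z,q.mean(0).round(1),q.min(0).round(1),q.max(0).round(1))
E
```

```text
[0.4322 0.2865 0.054 ]
[0.4372 0.2885 0.    ]
0 [252.6 175.4] [240.5 162.9] [265.1 187. ]
0.044 [252.5 182.4] [239.  168.4] [266.5 195.2]
0.054 [252.6 184.1] [244.1 175.3] [261.3 192.1]
```

View pics/w1c.png

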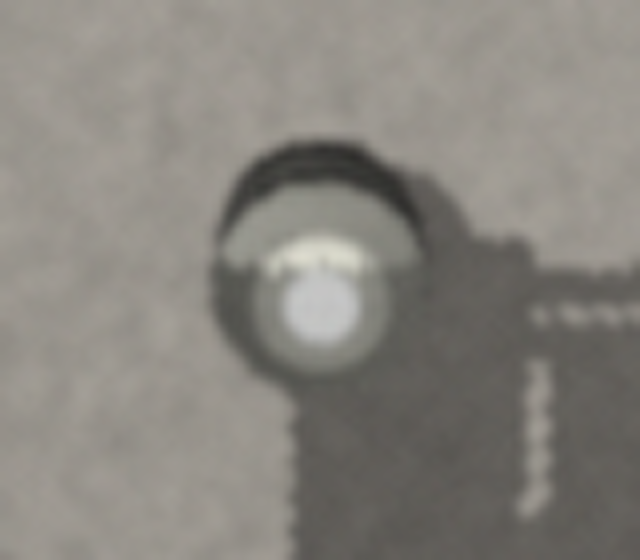

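>>> move_arm(rows=[[100,0,2,-40,0,0,0],[100,0,0,-40,0,0,0],[100,0,0,-40,0,0,0],[100,0,0,-40,0,0,0],[100,0,0,-28,0,0,0],[100,0,0,-15,0,0,0],[100,0,0,0,0,0,0],[100,0,0,0,0,0,0]])

```text
t: 2.45
tool_pos: [0.4347, 0.2867, 0.034]
orientation: [-0.479, 3.103, 0.001]
ft_force: [0.9, -0.1, -0.2]
finger_gap: 0.0925
```

```bash
python3 look.py 2 wrist
```

```text
t 2.45 pos [0.4347 0.2867 0.034 ] yaw y 107.56 z [ 0.002  0.001 -1.   ] F [ 0.9 -0.1 -0.2] gap 0.0925
```

View pics/wrist2.png

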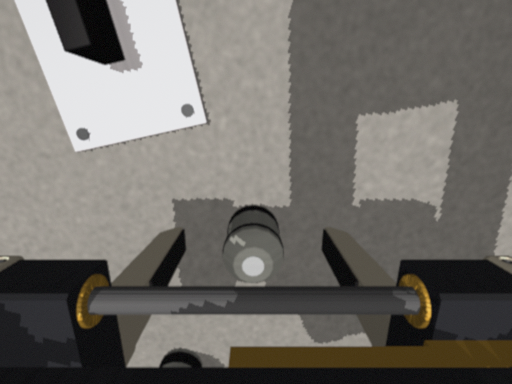

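The objective stands between the jaws at about (252,245), slightly toward neither finger. I close the jaws.

>>> move_arm(rows=[[30,0,0,-2,0,0,0],[30,0,0,0,0,0,0],[30,0,0,0,0,0,0],[30,0,0,0,0,0,0],[30,0,0,0,0,0,0],[30,0,0,0,0,0,0]])

```text
t: 3.25
tool_pos: [0.4339, 0.2859, 0.0306]
orientation: [0.479, -3.105, -0.0]
ft_force: [0.1, -0.0, 0.9]
finger_gap: 0.0375
```

>>> move_arm(rows=[[20,0,0,0,0,0,0],[20,0,0,0,0,0,0],[20,0,0,0,0,0,0],[20,0,0,0,0,0,0]])

```text
t: 3.75
tool_pos: [0.4339, 0.2859, 0.0306]
orientation: [0.479, -3.105, 0.0]
ft_force: [0.7, -0.9, 0.0]
finger_gap: 0.035
```

>>> move_arm(rows=[[20,0,0,10,0,0,0],[20,0,0,20,0,0,0],[20,0,0,30,0,0,0],[20,0,0,30,0,0,0],[20,0,0,30,0,0,0],[20,0,0,20,0,0,0],[20,0,0,0,0,0,0]])

```text
t: 4.62
tool_pos: [0.4351, 0.2866, 0.1731]
orientation: [-0.478, 3.101, 0.002]
ft_force: [1.3, 0.3, -1.9]
finger_gap: 0.0355
```

```bash
python3 look.py 3 wrist side
```

```text
t 4.62 pos [0.4351 0.2866 0.1731] yaw y 107.54 z [ 0.004  0.002 -1.   ] F [ 1.3  0.3 -1.9] gap 0.0355
```

View pics/wrist3.png

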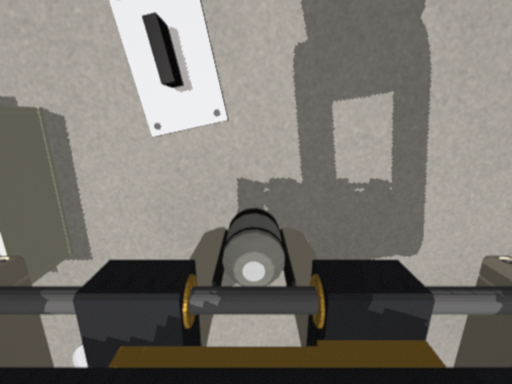

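The objective is held upright between the pads at (253,250), with a gap of 35.5 mm. Now I carry it over the tray.

>>> move_arm(rows=[[20,5,-12,0,0,0,0],[20,8,-25,0,0,0,0],[20,10,-33,0,0,0,0],[20,12,-35,0,0,0,0],[20,12,-35,0,0,0,0],[20,12,-35,0,0,0,0],[20,12,-35,0,0,0,0],[20,11,-35,0,0,0,0],[20,9,-30,0,0,0,0],[20,6,-17,0,0,0,0],[20,0,0,0,0,0,0],[20,0,0,0,0,0,0]])

```text
t: 6.22
tool_pos: [0.5305, -0.0053, 0.1703]
orientation: [0.479, -3.104, -0.001]
ft_force: [-0.2, 0.7, -2.6]
finger_gap: 0.0352
```

```bash
python3 look.py 4 wrist top side; python3 - <<'E'
from h import *
d=np.load("wrist4.npz")
for n,(c,ang) in {"tray":((.532,-.006),17.3)}.items():
    a=np.radians(ang);M=np.array([[np.cos(a),-np.sin(a)],[np.sin(a),np.cos(a)]])
    im=d["pixels"][:,:,::-1].copy()
    for hx,hy,z,col in [(.093,.066,.088,(0,0,255)),(.087,.06,.088,(0,255,0)),(.028,.028,.016,(255,0,0)),(.05,.06,.068,(0,255,255))]:
        P=np.array([[hx,hy],[hx,-hy],[-hx,-hy],[-hx,hy]])@M.T+c
        q=w2px(d,np.c_[P,[z]*4]); cv2.polylines(im,[np.round(q*16).astype(int)],True,col,1,cv2.LINE_AA,4)
    cv2.imwrite("pics/ov4.png",im)
crop(np.load("side4.npz")["pixels"],150,60,330,260,3,"pics/s4.png")
E
```

```text
t 6.22 pos [ 0.5305 -0.0053  0.1703] yaw y 107.56 z [-0.001  0.001 -1.   ] F [-0.2  0.7 -2.6] gap 0.0352
```

View pics/ov4.png

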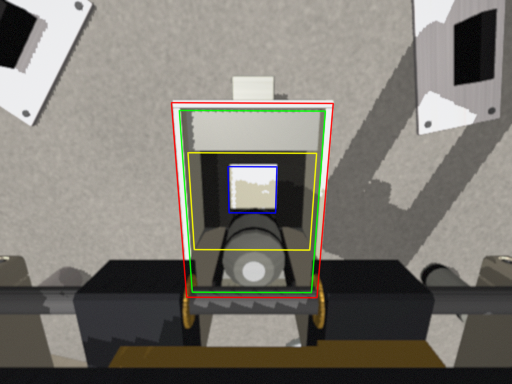

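View pics/s4.png

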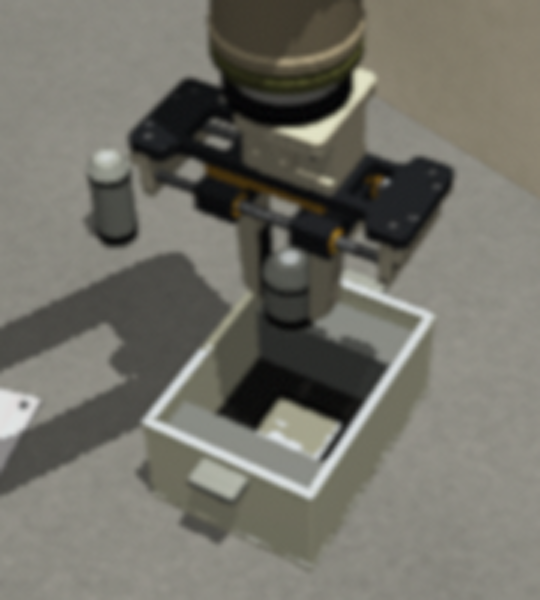

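The tray overlay matches: pocket at (253,187), rim within about 2 px. The objective hangs upright over the pocket, so I lower it.

>>> move_arm(rows=[[20,1,-1,-15,0,0,0],[20,0,0,-25,0,0,0],[20,0,0,-25,0,0,0],[20,0,0,-25,0,0,0],[20,0,0,-15,0,0,0],[20,0,0,-8,0,0,0],[20,0,0,-5,0,0,0],[20,0,0,-5,0,0,0],[20,0,0,0,0,0,0],[20,0,0,0,0,0,0]])

```text
t: 7.62
tool_pos: [0.5323, -0.0071, 0.0481]
orientation: [-0.479, 3.104, -0.0]
ft_force: [0.6, -0.5, -1.3]
finger_gap: 0.0355
```

```bash
python3 look.py 5 wrist side;  python3 - <<'E'
from h import *
crop(np.load("side5.npz")["pixels"],180,100,310,260,4,"pics/s5.png")
E
```

```text
t 7.62 pos [ 0.5323 -0.0071  0.0481] yaw y 107.54 z [ 0.001 -0.    -1.   ] F [ 0.6 -0.5 -1.3] gap 0.0355
```

View pics/wrist5.png

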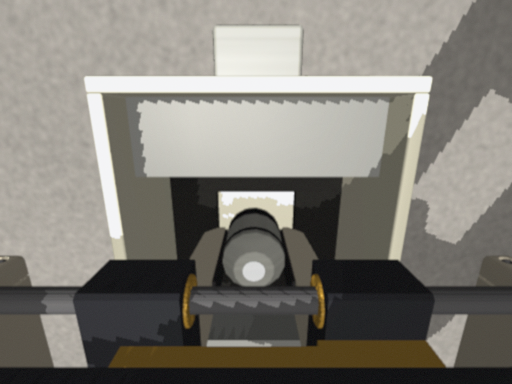

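View pics/s5.png

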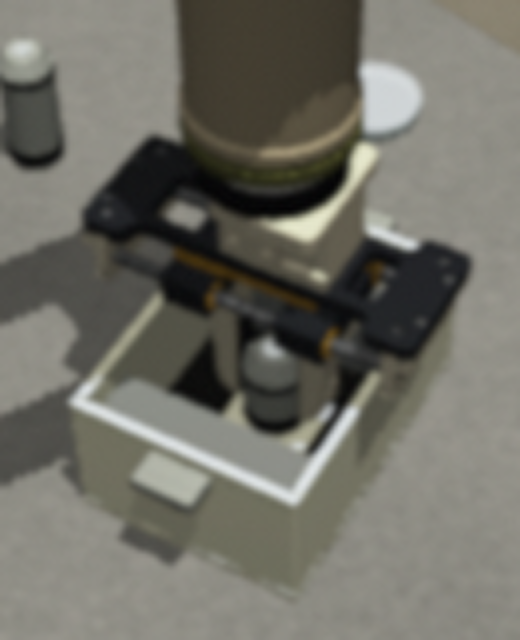

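The objective sits over the pocket with free space on all sides, and the pocket's white floor shows at (256,210). I lower the last 11 mm in small steps.

>>> move_arm(rows=[[20,0,0,-3,0,0,0],[20,0,0,-3,0,0,0],[20,0,0,-2,0,0,0],[20,0,0,-1,0,0,0],[20,0,0,-1,0,0,0],[20,0,0,0,0,0,0]])

```text
t: 8.48
tool_pos: [0.5319, -0.007, 0.0376]
orientation: [0.479, -3.105, -0.0]
ft_force: [0.8, 0.3, -1.1]
finger_gap: 0.0352
```

>>> move_arm(rows=[[20,0,0,-1,0,0,0],[20,0,0,0,0,0,0],[20,0,0,0,0,0,0]])

```text
t: 8.85
tool_pos: [0.5319, -0.007, 0.0366]
orientation: [-0.479, 3.105, 0.0]
ft_force: [0.2, 0.3, -1.4]
finger_gap: 0.0353
```

>>> move_arm(rows=[[20,0,0,-0.7,0,0,0],[20,0,0,0,0,0,0],[20,0,0,0,0,0,0]])

```text
t: 9.22
tool_pos: [0.532, -0.0071, 0.0366]
orientation: [-0.479, 3.105, -0.0]
ft_force: [-3.3, 0.5, 6.2]
finger_gap: 0.0354
```

The wrist force rose to +6 N, so the foot has touched down. I open partway only, because of the walls, and lift straight up.

>>> move_arm(rows=[[42,0,0,0,0,0,0],[46,0,0,0,0,0,0],[52,0,0,0,0,0,0],[56,0,0,0,0,0,0],[56,0,0,0,0,0,0],[56,0,0,0,0,0,0]])

```text
t: 9.98
tool_pos: [0.5319, -0.0071, 0.0359]
orientation: [0.479, -3.105, 0.0]
ft_force: [0.2, -0.0, -0.2]
finger_gap: 0.0519
```

>>> move_arm(rows=[[56,0,0,10,0,0,0],[56,0,0,20,0,0,0],[56,0,0,30,0,0,0],[56,0,0,40,0,0,0],[56,0,0,40,0,0,0],[56,0,0,30,0,0,0],[56,0,0,0,0,0,0]])

```text
t: 10.85
tool_pos: [0.5339, -0.0072, 0.2099]
orientation: [-0.478, 3.099, -0.003]
ft_force: [0.3, 1.0, -0.7]
finger_gap: 0.0521
```

```bash
python3 look.py 6 wrist side;  python3 - <<'E'
from h import *
crop(np.load("side6.npz")["pixels"],180,120,310,260,4,"pics/s6.png")
E
```

```text
t 10.85 pos [ 0.5339 -0.0072  0.2099] yaw y 107.55 z [ 0.007 -0.001 -1.   ] F [ 0.3  1.  -0.7] gap 0.0521
```

View pics/wrist6.png

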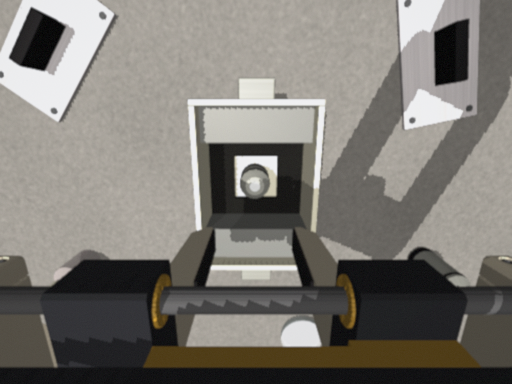

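View pics/s6.png

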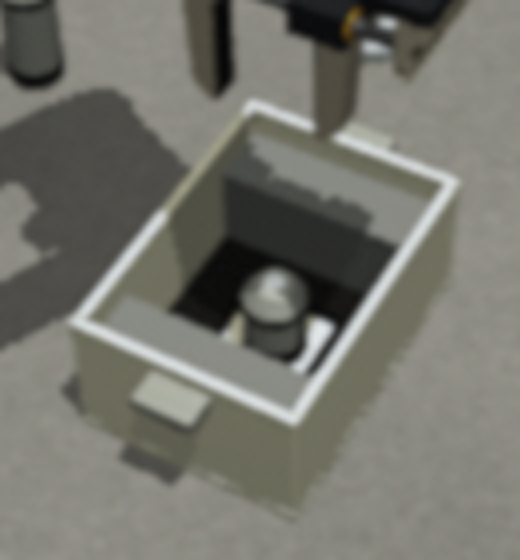

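The objective stands upright in the pocket at wrist (255,178), with white floor showing all round. Next is the right-hand plate.

>>> move_arm(rows=[[56,-4,-14,0,0,0,-0.064],[56,-8,-30,0,0,0,-0.064],[56,-9,-32,0,0,0,-0.064],[56,-9,-32,0,0,0,-0.064],[56,-9,-32,0,0,0,-0.064],[56,-9,-32,0,0,0,-0.064],[56,-9,-32,0,0,0,-0.064],[56,-9,-32,0,0,0,-0.064],[56,-7,-26,0,0,0,-0.064],[56,-4,-16,0,0,0,-0.064],[56,0,0,0,0,0,0],[56,0,0,0,0,0,0]])

```text
t: 12.45
tool_pos: [0.4549, -0.2844, 0.2055]
orientation: [-0.521, -3.098, -0.001]
ft_force: [0.6, -0.0, 0.2]
finger_gap: 0.0523
```

```bash
python3 look.py 7 wrist; python3 - <<'E'
from h import *
d=np.load("wrist7.npz")
c=(.456,-.285); a=np.radians(-19.1);M=np.array([[np.cos(a),-np.sin(a)],[np.sin(a),np.cos(a)]])
im=d["pixels"][:,:,::-1].copy()
for hx,hy,z,col in [(.075,.045,.006,(0,0,255)),(.03,.007,.042,(0,255,0))]:
    P=np.array([[hx,hy],[hx,-hy],[-hx,-hy],[-hx,hy]])@M.T+c
    q=w2px(d,np.c_[P,[z]*4]); print(q.round(1).tolist()); cv2.polylines(im,[np.round(q*16).astype(int)],True,col,1,cv2.LINE_AA,4)
cv2.imwrite("pics/ov7.png",im)
E
```

```text
t 12.45 pos [ 0.4549 -0.2844  0.2055] yaw y 70.92 z [-0.     0.001 -1.   ] F [ 0.6 -0.   0.2] gap 0.0523
[[284.9, 233.0], [221.3, 233.0], [217.3, 123.0], [288.9, 123.0]]
[[258.8, 211.5], [247.5, 211.5], [247.1, 163.3], [259.1, 163.3]]
```

View pics/ov7.png

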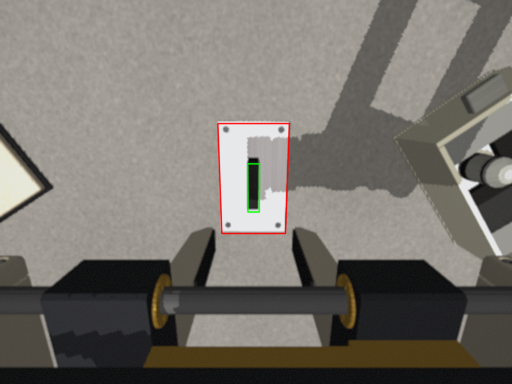

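The overlay fits the plate (centre (253,178)) and its bar (253,187) within about 1 px. I descend.

>>> move_arm(rows=[[56,1,-1,-20,0,0,0],[56,0,0,-40,0,0,0],[56,0,0,-40,0,0,0],[56,0,0,-35,0,0,0],[56,0,0,-20,0,0,0],[56,0,0,-12,0,0,0],[56,0,0,-7,0,0,0],[56,0,0,-3,0,0,0],[56,0,0,0,0,0,0],[56,0,0,0,0,0,0]])

```text
t: 13.75
tool_pos: [0.4564, -0.2864, 0.0297]
orientation: [0.522, 3.097, -0.001]
ft_force: [-0.5, 0.2, 0.3]
finger_gap: 0.0521
```

```bash
python3 look.py 8 wrist
```

```text
t 13.75 pos [ 0.4564 -0.2864  0.0297] yaw y 70.88 z [ 0.001 -0.001 -1.   ] F [-0.5  0.2  0.3] gap 0.0521
```

View pics/wrist8.png

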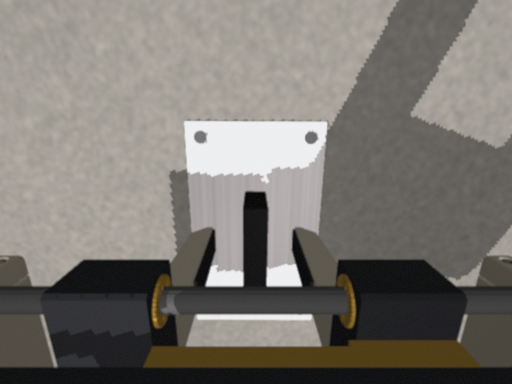

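The bar at (256,235) is between the fingers and parallel to them. I close the jaws.

>>> move_arm(rows=[[40,0,0,-2,0,0,0],[25,0,0,0,0,0,0],[5,0,0,0,0,0,0],[5,0,0,0,0,0,0],[5,0,0,0,0,0,0],[5,0,0,0,0,0,0],[5,0,0,0,0,0,0],[5,0,0,0,0,0,0]])

```text
t: 14.8
tool_pos: [0.4559, -0.286, 0.0269]
orientation: [0.522, 3.098, 0.0]
ft_force: [0.4, 0.4, -0.1]
finger_gap: 0.0138
```

>>> move_arm(rows=[[5,0,0,6,0,0,0],[5,0,0,15,0,0,0],[5,0,0,25,0,0,0],[5,0,0,35,0,0,0],[5,0,0,35,0,0,0],[5,0,0,30,0,0,0],[5,0,0,15,0,0,0],[5,0,0,0,0,0,0],[5,0,0,0,0,0,0]])

```text
t: 15.92
tool_pos: [0.4552, -0.2855, 0.1864]
orientation: [-0.522, -3.096, -0.002]
ft_force: [-0.3, -0.2, -4.6]
finger_gap: 0.0137
```

```bash
python3 look.py 9 wrist side
```

```text
t 15.93 pos [ 0.4552 -0.2855  0.1864] yaw y 70.87 z [-0.002  0.001 -1.   ] F [-0.3 -0.2 -4.6] gap 0.0137
```

View pics/wrist9.png

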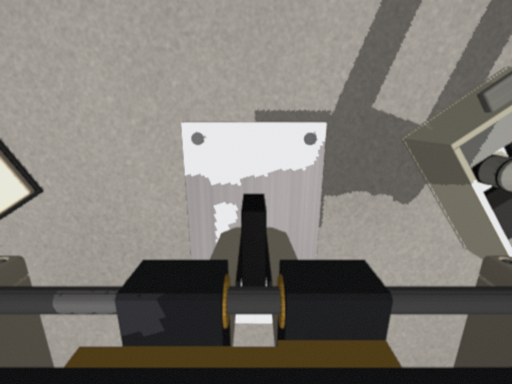

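View pics/side9.png

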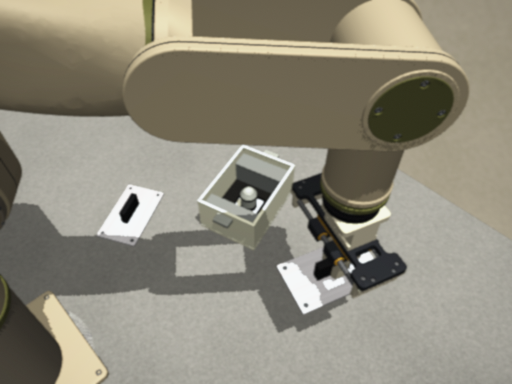

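The plate is held level, with its front edge at row 123 from (182) to (326). I carry it to the tray with the turn.

>>> move_arm(rows=[[5,4,12,0,0,0,0.055],[5,7,24,0,0,0,0.058],[5,8,30,0,0,0,0.058],[5,9,32,0,0,0,0.058],[5,9,32,0,0,0,0.058],[5,9,32,0,0,0,0.058],[5,9,32,0,0,0,0.058],[5,8,32,0,0,0,0.058],[5,6,26,0,0,0,0.058],[5,5,18,0,0,0,0.058],[5,3,10,0,0,0,0.058],[5,0,0,0,0,0,0]])

```text
t: 17.52
tool_pos: [0.5328, -0.0053, 0.1876]
orientation: [0.475, -3.105, -0.0]
ft_force: [-0.4, -0.7, -3.5]
finger_gap: 0.0135
```

>>> move_arm(rows=[[5,0,0,0,0,0,0],[5,0,0,0,0,0,0]])

```text
t: 17.77
tool_pos: [0.5328, -0.0066, 0.1879]
orientation: [0.47, -3.106, 0.0]
ft_force: [0.5, -0.2, -3.0]
finger_gap: 0.0139
```

```bash
cat > ov.py <<'E'
import sys
from h import *
def ov(n,out,tcp=None,yaw=None,box=None,k=1):
    d=np.load(n)
    im=d["pixels"][:,:,::-1].copy()
    if k>1: im=cv2.resize(im,None,fx=k,fy=k,interpolation=cv2.INTER_CUBIC)
    def pl(c,ang,L):
        a=np.radians(ang);M=np.array([[np.cos(a),-np.sin(a)],[np.sin(a),np.cos(a)]])
        for hx,hy,z,col in L:
            P=np.array([[hx,hy],[hx,-hy],[-hx,-hy],[-hx,hy]])@M.T+c
            q=(w2px(d,np.c_[P,[z]*4])+.5)*k-.5; cv2.polylines(im,[np.round(q*16).astype(int)],True,col,1,cv2.LINE_AA,4)
    pl((.532,-.006),17.3,[(.093,.066,.088,(0,0,255)),(.087,.06,.088,(0,255,0))])
    if tcp is not None: pl(tcp[:2],yaw,[(.075,.045,tcp[2]-.0269+.006,(255,0,255))])
    if box: x0,y0,x1,y1=[b*k for b in box]; im=im[y0:y1,x0:x1]
    cv2.imwrite(out,im)
E
python3 look.py 10 wrist top side; python3 - <<'E'
from ov import *; from bench import arm
s=arm.get_state(); M=R.from_rotvec(s["orientation"]).as_matrix(); y=np.degrees(np.arctan2(M[1,1],M[0,1]))-90
ov("wrist10.npz","pics/ov10.png",s["tool_pos"],y)
ov("side10.npz","pics/ovs10.png",s["tool_pos"],y,(150,80,330,260),3)
E
```

```text
t 17.77 pos [ 0.5328 -0.0066  0.1879] yaw y 107.2 z [-0. -0. -1.] F [ 0.5 -0.2 -3. ] gap 0.0139
```

View pics/ov10.png

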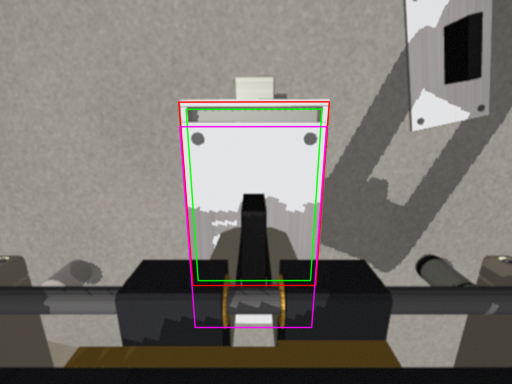

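View pics/ovs10.png

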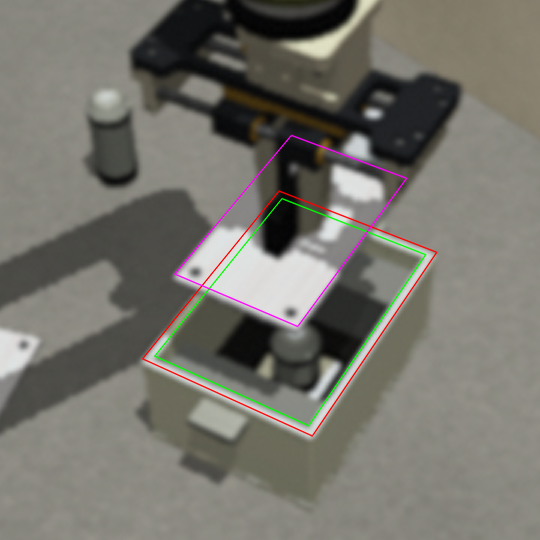

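The plate overlay matches, and both models agree to about 1 px in the side view. I lower to just above the rim depth.

>>> move_arm(rows=[[5,0,0,-12,0,0,0],[5,0,0,-20,0,0,0],[5,0,0,-18,0,0,0],[5,0,0,-10,0,0,0],[5,-1,0,-6,0,0,0],[5,0,0,0,0,0,0],[5,0,0,0,0,0,0]])

```text
t: 18.8
tool_pos: [0.5324, -0.0061, 0.1227]
orientation: [-0.471, 3.105, -0.0]
ft_force: [-0.7, 0.7, -4.3]
finger_gap: 0.0139
```

```bash
python3 look.py 11 wrist side; python3 - <<'E'
from ov import *; from bench import arm
s=arm.get_state(); M=R.from_rotvec(s["orientation"]).as_matrix(); y=np.degrees(np.arctan2(M[1,1],M[0,1]))-90
ov("side11.npz","pics/ovs11.png",s["tool_pos"],y,(180,120,320,260),4)
E
```

```text
t 18.8 pos [ 0.5324 -0.0061  0.1227] yaw y 107.26 z [ 0.001 -0.    -1.   ] F [-0.7  0.7 -4.3] gap 0.0139
```

View pics/wrist11.png

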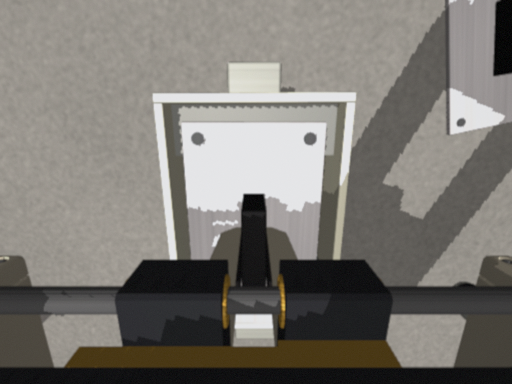

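View pics/ovs11.png

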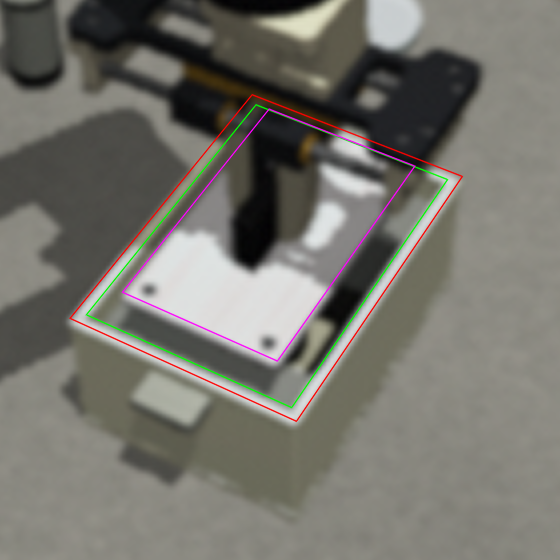

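The plate is centred between the side walls: plate 180–327, inner walls 165–345 at the far end. Now the final lowering.

>>> move_arm(rows=[[5,0,0,-7,0,0,0],[5,0,0,-7,0,0,0],[5,0,0,-5,0,0,0],[5,0,0,-3,0,0,0],[5,0,0,-2,0,0,0],[5,0,0,-1,0,0,0],[5,0,0,0,0,0,0],[5,0,0,0,0,0,0]])

```text
t: 19.9
tool_pos: [0.532, -0.0061, 0.0971]
orientation: [-0.471, 3.106, -0.0]
ft_force: [-0.3, 0.4, -3.1]
finger_gap: 0.0141
```

>>> move_arm(rows=[[5,0,0,-1,0,0,0],[5,0,0,-0.5,0,0,0],[5,0,0,0,0,0,0],[5,0,0,0,0,0,0]])

```text
t: 20.4
tool_pos: [0.5319, -0.0061, 0.0954]
orientation: [0.471, -3.106, 0.0]
ft_force: [0.5, 0.6, -2.8]
finger_gap: 0.0139
```

>>> move_arm(rows=[[5,0,0,-0.7,0,0,0],[5,0,0,0,0,0,0],[5,0,0,0,0,0,0]])

```text
t: 20.78
tool_pos: [0.532, -0.0061, 0.0949]
orientation: [-0.471, 3.106, -0.0]
ft_force: [-0.8, 0.8, 0.0]
finger_gap: 0.0139
```

>>> move_arm(rows=[[5,0,0,-0.5,0,0,0],[5,0,0,0,0,0,0],[5,0,0,0,0,0,0]])

```text
t: 21.15
tool_pos: [0.5321, -0.0061, 0.0949]
orientation: [-0.471, 3.106, -0.0]
ft_force: [-4.1, 0.8, 5.8]
finger_gap: 0.0138
```

The plate is seated: force went from −3 to +6 N with z steady at 94.9 mm. I release and lift.

>>> move_arm(rows=[[18,0,0,0,0,0,0],[22,0,0,0,0,0,0],[30,0,0,0,0,0,0],[42,0,0,0,0,0,0],[42,0,0,0,0,0,0],[42,0,0,0,0,0,0]])

```text
t: 21.9
tool_pos: [0.5319, -0.0061, 0.0942]
orientation: [-0.471, 3.106, -0.0]
ft_force: [1.1, -0.3, -0.2]
finger_gap: 0.0392
```

>>> move_arm(rows=[[42,0,0,8,0,0,0],[42,0,0,15,0,0,0],[42,0,0,25,0,0,0],[42,0,0,35,0,0,0],[42,0,0,40,0,0,0],[42,0,0,20,0,0,0],[42,0,0,0,0,0,0],[42,0,0,0,0,0,0]])

```text
t: 22.9
tool_pos: [0.5312, -0.006, 0.2356]
orientation: [0.471, -3.104, -0.001]
ft_force: [0.1, 0.6, -0.5]
finger_gap: 0.0388
```

```bash
python3 look.py 12 wrist side; python3 - <<'E'
from ov import *
ov("side12.npz","pics/ovs12.png",(.532,-.006,.0949),17.3,(180,120,320,260),4)
ov("wrist12.npz","pics/ovw12.png",(.532,-.006,.0949),17.3)
E
```

```text
t 22.9 pos [ 0.5312 -0.006   0.2356] yaw y 107.26 z [-0.002  0.    -1.   ] F [ 0.1  0.6 -0.5] gap 0.0388
```

View pics/ovw12.png

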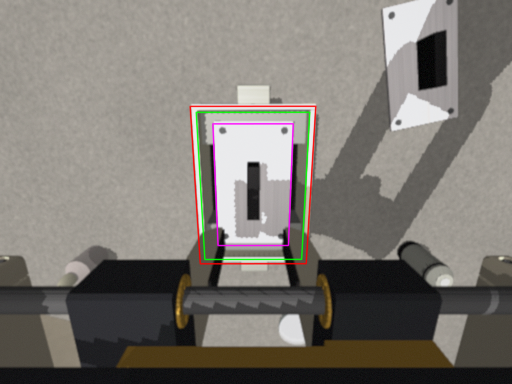

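View pics/ovs12.png

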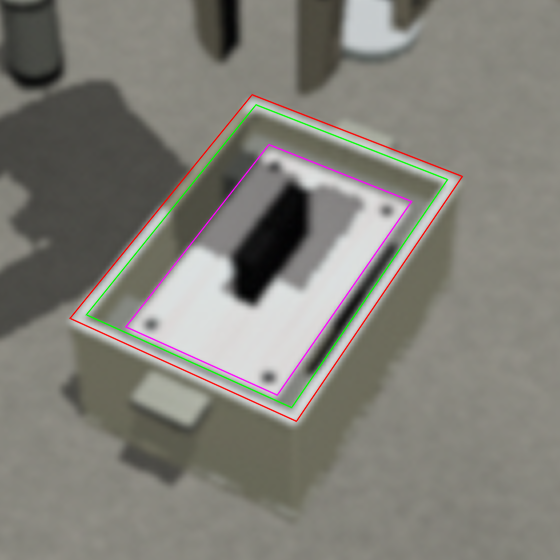

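The plate lies flat, centred and grip bar up at wrist (253,185). It matches the predicted seated outline (z = 68 mm) in both views, and nothing touches it. I hand the job in.

```bash
python3 -c "
from bench import arm
print(arm.sign_off(), arm.get_state()['t'])"
```

```text
the job is handed in; nothing more can be done
the job is handed in; nothing more can be done
```

The tray is loaded and the job is handed in, at about 23 s of the 64 s allowed. The short objective stands in the centre pocket, and the stage plate that started farthest to the robot's right lies over it with its grip bar up.

- **Setting down:** I lowered both in small steps until the wrist force showed about 6 N of contact, then released them. The gripper was well above the tray when I handed in.
- **Objective:** after release, the side and wrist views showed it upright in the pocket with clear floor around it.
- **Plate:** after release, it matched the outline expected for a plate resting level on both ledges, in both views to about 1–2 pixels. It was centred inside the rim and ran lengthwise like the tray.
- **Bystanders:** I did not touch the long objective, the dropper bottle or the dish. I took no separate final measurement of where they stand.

None of my checks failed or disagreed beyond a few millimetres of camera calibration scatter.

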